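# Hold a freshly pasted booklet in the spring press

### The job

The thin booklet on the drying rack is freshly pasted, so never touch it with the gripper: slide the lifter's blade under it, lift it off, lay it squarely and centred on the press bed, then draw the lifter out and lay it flat on the table, clear of the press. Push the press knob down until the pointer on its stem stands between the gauge's two tabs (about 53 mm down), the pad bearing on the booklet, and finish while still holding it there, as the press does not latch. Leave the other things where they are.

Things in the scene. Friction and masses are not known exactly. Their poses are not given: they have to be found in the camera images.
- lifter_grip (a point): Lifter (160 g): flat aluminium spatula lying on the table, upright wooden handle at its rear. This point: on the handle's centre line, 60 mm above the lifter's flat underside; x points from handle to blade tip (at the start roughly room +y), z up. Handle: block 44 mm long (x), 20 mm wide (y, grip across this), 4 to 85 mm above the underside.
- lifter_blade (a point): Centre of the lifter blade's upper face: 140 mm ahead of the handle's centre line, 4 mm above the underside; same axes. Blade 70 mm wide, 4 mm thick, 95 to 185 mm ahead of the handle's centre; a 34 mm wide, 4 mm thick neck joins it to the handle and ends 25 mm behind the handle's centre.
- booklet_mid (a point): Thin stiff grey hardback booklet (about 110 g), 100 mm (x) by 140 mm (y) by 8 mm; this point is its centre, half-way up. It starts lying across the rack's two strips, underside 30 mm above the table, long side across the gap.
- rack_top (a point): Drying rack, fixed (place and yaw differ): 5 mm base plate 120 x 150 mm with two wooden strips, tops 30 mm above the table. This point: midway between them, at their tops. x: along the strips, the way to slide the lifter in (roughly room +y). Strips 110 mm long; free gap between them y -48 to +48 mm, 5 to 30 mm above the table, open at both ends.
- press_bed (a point): Hand press, fixed (place and yaw differ). Point: centre of its bed, under pad and knob, at the bed strips' tops, 30 mm above the table. Same strips, gap and base as the rack; x: the way to slide the lifter in (roughly room +y), open at the -x end. Column at x 70 to 105 mm; head over the bed x -30 to 105 mm, y -45 to 45 mm, 120 to 150 mm above the table.
- knob_top (a point): Centre of the flat top of the round black press knob (52 mm across) on a vertical stem above the press head: 260 mm above the table when up, 207 mm at the wanted travel. Pointer: thin bar on the stem, 35 mm below the knob's top, out to the press's -y side (roughly room +x); it runs down in front of a white gauge plate with two black tabs on the head.
- press_handle (a joint): Knob travel in m: 0 up, grows as pushed down, stop at 0.064. Pointer between the tabs from 0.048 to 0.058. Net spring push about 2 N at the top plus 80 N/m; with the booklet on the bed its pad meets it at 0.042 and adds about 2 N, then 700 N/m: about 16 N in all at 0.053. Springs back if let go.
- pad_under (a point): Centre of the underside of the steel pad, 80 x 80 mm, that the knob pushes down on the booklet; 80 mm above the table when up.
- paste_jar: Bystander, to be left alone: screw-lid jar, 60 mm across, 75 mm tall. Origin at the centre of its underside.
- cup: Bystander, to be left alone: white cup, 72 mm across, 85 mm tall. Origin at the centre of its underside.
- tape: Bystander, to be left alone: roll of clear tape lying flat, 70 mm across, 19 mm tall. Origin at the centre of its underside.
- brush: Bystander, to be left alone: paste brush lying on the table. Origin at the centre of its underside.
- weight: Bystander, to be left alone: small brass paperweight with a neck, 60 mm across, 62 mm tall. Origin at the centre of its underside.
- small_book: Bystander, to be left alone: small thick book lying on the table, 120 x 85 x 18 mm. Origin at the centre of its underside.
- eraser: Bystander, to be left alone: white eraser, 45 x 20 x 12 mm. Origin at the centre of its underside.
Not all that is in view belongs to the job. Of the things like the part that bears booklet_mid, leave any that is green; of the rest the smaller one is meant.

How it is judged:
By the outcome, as a careful person would: the job done as asked, in the order asked, and still so for the second after the job is handed in, while the arm keeps its last pose, push and grip.
It also fails if it takes over 72 s, if anything falls off the work surface, if the arm or the gripper's body presses on something with over 40 N, if the wrist force passes 120 N, or if a joint passes its speed limit or range.

### The arm

A 6-joint arm with a two-finger parallel gripper is mounted at the origin on the work surface. World frame = base frame: x ahead of the robot, y to its left, z up, the work surface at z = 0. Lengths are in m, angles in degrees, forces in N, time in s.
With the tool pointing down it reaches from about 0.3 to 0.875 m from the base axis. Payload 6.4 kg.
Tool frame: the origin (TCP) lies midway between the tips of the shut fingers; the grasp point (between the pads) lies 19 mm behind it (env.grip_depth is the distance from the TCP to the grasp point, in m); z points along the fingers, y is the direction in which the jaws open and shut (so a half turn about z gives the same grasp; the last joint's range is limited). The gripper opens to 85 mm and grips with 20 to 120 N. Pads are 22 mm wide; open, the fingers measure 114 mm over their backs; the gripper's body (76 mm by 85 mm) begins 54 mm behind the grasp point. The pads swing forward as they close: fully open they stand 13 mm farther back than shut.
Start: joints at [-85.101, 10.359, 92.074, -0, 77.567, -11.82], TCP at [0.165, -0.551, 0.231] pointing down, gripper open.
Joint ranges: [-171.53, 171.53], [-51.25, 118.39], [17.06, 147.69], [-65.23, 245.23], [0, 150.52], [-178.68, 178.68]. Speed limits (degrees/s): [147.25, 147.25, 172.46, 180, 180, 180].

### API

Orientations are given as a 3x3 rotation matrix whose columns are the frame's x, y, z axes.
In Python, from plant import env, vision gives the robot as it stands.
- The arm moves only by the shell command python3 -m inch 'ROWS' [OPENING]. ROWS is text: rows parted by semicolons, each of 4 numbers parted by spaces: the shift along the tool's x, y, z in units of 25 mm (1.0 is 25 mm), then the turn about the tool's z in units of 5 degrees (1.0 is 5 degrees). In form: dx dy dz turn; .... A call has 1 to 8 rows; each row is the pose to reach, as a shift and turn from the pose measured when the call began, along the tool's axes at that moment; what a row does not reach only later rows make up. A row lasts 1/12 s, in which the tool goes at most 41.7 mm and 7.16 degrees, less where a joint would pass 70% of its speed; a pose out of reach is approached as far as the arm can. A call with a gripper value outside its range is refused whole. OPENING is the finger opening in mm, from 0 to 85.4, set as the call begins (- or left out, the last holds). The fingers move at their own pace and stop on an object; the grip force is fixed at half the most. Time passes only in rows, so rows that repeat a pose let the fingers close. It gives the time, the measured TCP pose, the force and the opening at its end, in the units of the state.
- env.get_state(): the state, without advancing time (a new reading comes with each control period).
- vision.get_image(name): name is "scene" or "top" or "wrist"; returns (picture, depth): 480x640x3 uint8, blue, green, red; 480x640 float32, m along the optical axis (not along the pixel's ray), 0 where there is no reading.
- vision.camera_params(name): a dict with "camera_matrix" (3x3 intrinsics, pixels), "extrinsics" (4x4, takes a point from camera to world coordinates). Camera axes: x right, y down, z forward; pixel columns grow to the right and rows downward; lengths in m; the calibration is good to about 2 mm. A picture is of the moment at which its call begins: read the wrist's pose just before it. camera_params takes no time and is no camera call; for the wrist camera it gives the pose at the moment of the call.
- env.sign_off(): hands the job in, once; it reports no verdict.
The state is a dict: "time": time; "joint_positions": joint angles; "joint_velocities": joint speeds; "joint_efforts": joint torques, N m; "position": TCP position; "tool_rot": TCP orientation; "ft_force": force on the tool from outside, world axes, zero at the start; "wrist_torque": the same for the moment, N m; "finger_gap": opening from 0.0 (shut) to 1.0 (fully open).
Only numpy, scipy, OpenCV 4.12 (cv2) and the standard library are available. Lean on these libraries where they do the work, as an engineer would, in place of code of your own. Each camera call takes 0.05 s, during which the arm holds its last target. There are 200 camera calls.

## Working session

There is one attempt and no reset: what is moved stays moved. The work goes in short steps, Python scripts to look and compute and a shell command to move; the robot and the scene stay as the last step left them, time stands still between calls to the robot, and variables do not carry over. Pictures are saved under pics/ and viewed, about 8 in all and at most 12, crops included, and the job is handed in when it is done.

```bash
ls; mkdir -p pics; cat > look.py <<'E'
import numpy as np,cv2,pickle,sys
from plant import env,vision
def snap(n,tag):
    p=vision.camera_params(n); im,d=vision.get_image(n)
    K=np.array(p["camera_matrix"]);T=np.array(p["extrinsics"])
    cv2.imwrite(f"pics/{tag}.png",im)
    v,u=np.mgrid[:480,:640]
    P=np.stack([(u-K[0,2])/K[0,0]*d,(v-K[1,2])/K[1,1]*d,d],-1)@T[:3,:3].T+T[:3,3]
    P[d==0]=np.nan
    np.savez(f"pics/{tag}.npz",im=im,P=P,K=K,T=T)
    return im,P
E
python3 - <<'E'
from look import *
for n in("top","scene"):
    im,P=snap(n,n+"0"); p=np.load(f"pics/{n}0.npz"); print(n,p["T"].round(3).tolist(),p["K"].round(1).tolist())
s=env.get_state();print(s["time"],s["position"],s["tool_rot"],s["ft_force"])
E
```

```text
pics
top [[-0.019, -0.996, 0.092, 0.474], [-1.0, 0.017, -0.022, -0.024], [0.02, -0.093, -0.995, 1.12], [0.0, 0.0, 0.0, 1.0]] [[473.1, 0.0, 313.7], [0.0, 473.1, 238.3], [0.0, 0.0, 1.0]]
scene [[0.532, 0.607, -0.59, 1.223], [0.847, -0.378, 0.375, -0.438], [0.004, -0.699, -0.715, 0.948], [0.0, 0.0, 0.0, 1.0]] [[465.2, 0.0, 328.1], [0.0, 465.2, 237.3], [0.0, 0.0, 1.0]]
0.1 [ 0.16539099 -0.55020068  0.23049559] [[ 9.57729206e-01  2.87671256e-01 -1.31126668e-04]
 [ 2.87671120e-01 -9.57728061e-01  1.51279863e-03]
 [ 3.09604993e-04 -1.48657279e-03 -9.99998847e-01]] [0.16514214 0.68685455 0.24802692]
```

View pics/top0.png

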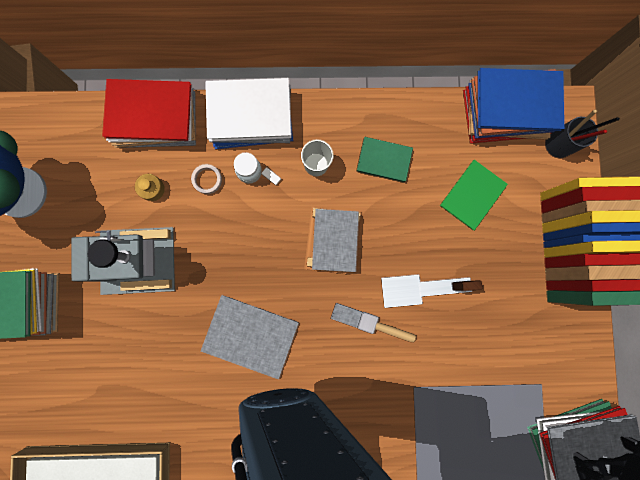

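View pics/scene0.png

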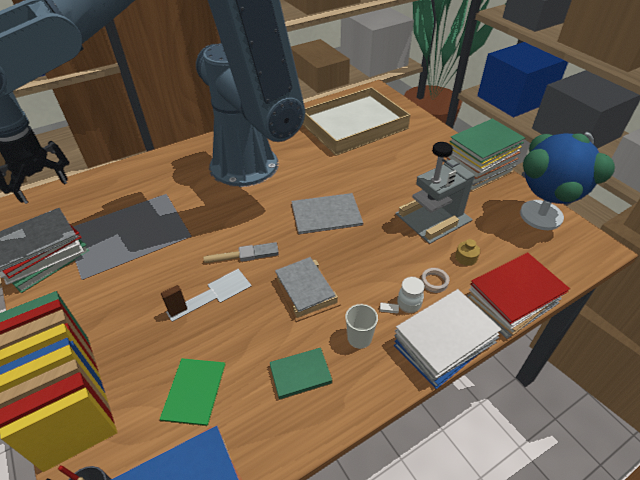

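Top view (left = room +y, up = +x): lifter blade at (403,291) with its handle at (467,286). The booklet on the rack is at (337,241). The press is at (125,262) with its knob at (103,253). The larger grey book at (250,337) and the green one are decoys. Next I measure these.

```bash
cat > meas.py <<'E'
from look import *
def load(t):
    p=np.load(f"pics/{t}.npz");return p["im"].astype(int),p["P"]
def rect(P,m,name):
    # largest component only
    n,l,s,_=cv2.connectedComponentsWithStats(m.astype(np.uint8)); 
    k=1+np.argmax(s[1:,4]); q=P[l==k]; q=q[~np.isnan(q[:,0])]
    r=cv2.minAreaRect((q[:,:2]*1000).astype(np.float32))
    print(name,len(q),"rect c",np.round(r[0],1),"size",np.round(r[1],1),"ang",round(r[2],2),"mean",(q.mean(0)*1000).round(1),"zmed",round(np.median(q[:,2])*1000,1))
    return q
def box(P,u0,u1,v0,v1):
    m=np.zeros(P.shape[:2],bool);m[v0:v1,u0:u1]=1;return m
E
python3 - <<'E'
from meas import *
im,P=load("top0");z=P[...,2];b,g,r=[im[...,i] for i in range(3)]
print("table z",np.nanmedian(z[300:330,420:500]))
grey=(abs(b-r)<25)
rect(P,box(P,300,370,200,280)&(z>.034)&grey,"booklet")
rect(P,box(P,300,370,200,280)&(z>.02),"rack+book")
rect(P,box(P,375,424,270,312)&(b>150)&grey,"blade")
rect(P,box(P,420,456,270,312)&(b>150)&grey,"neck")
rect(P,box(P,440,495,270,312)&(z>.07),"handle")
rect(P,box(P,60,190,220,310)&(z>.25),"knob")
rect(P,box(P,60,190,220,310)&(z>.115)&(z<.155),"head")
rect(P,box(P,60,190,220,310)&(z>.02)&(z<.035),"strips")
rect(P,box(P,60,190,220,310)&(z>.003)&(z<.035),"base")
a=box(P,60,190,220,310)&(z>.02)&(z<.035)&(r-b>40)
rect(P,a&box(P,0,640,0,260),"stripA");rect(P,a&box(P,0,640,260,480),"stripB")
E
```

```text
table z 0.0014095900282660168
booklet 2571 rect c [570.1 -96.8] size [ 99.6 140. ] ang 85.55 mean [569.3 -96.5  38.8] zmed 38.8
rack+book 2718 rect c [570.6 -92.5] size [111.9 142.9] ang 83.53 mean [569.7 -95.1  38.5] zmed 38.7
blade 1166 rect c [ 450.9 -256.5] size [69.4 98.2] ang 4.51 mean [ 450.7 -254.1    5.1] zmed 5.2
neck 490 rect c [ 449.1 -337.5] size [48.8 89.8] ang 5.04 mean [ 455.9 -334.3    5.2] zmed 5.2
handle 196 rect c [ 460.5 -390.5] size [43.7 19.7] ang 89.12 mean [ 460.7 -388.7   85. ] zmed 85.7
knob 677 rect c [533.6 341.4] size [51.  50.5] ang 35.21 mean [533.4 339.9 259.7] zmed 260.0
head 1907 rect c [532.7 379.7] size [ 90.1 136.8] ang 1.83 mean [527.  365.4 149.3] zmed 150.5
strips 430 rect c [475.9 339.6] size [ 19.9 110.6] ang 1.84 mean [475.8 339.7  30.1] zmed 30.1
base 2187 rect c [531.9 366.1] size [161.9 171.6] ang 1.51 mean [522.2 338.5  14.5] zmed 7.4
stripA 313 rect c [591.6 343.1] size [ 20.1 110. ] ang 1.58 mean [593.6 331.8  30.2] zmed 30.4
stripB 411 rect c [475.8 339.6] size [ 19.4 110.6] ang 1.84 mean [475.8 339.3  30.1] zmed 30.0
```

```bash
cat > go.py <<'E'
from look import *
def rows(x,y,z,yaw):
    "units for move of TCP to x,y,z (m), tool-x yaw deg"
    s=env.get_state();R=np.array(s["tool_rot"]);p=np.array(s["position"])
    d=R.T@(np.array([x,y,z])-p)/.025
    cy=np.degrees(np.arctan2(R[1,0],R[0,0])); dy=(yaw-cy+180)%360-180
    print("t",round(s["time"],2),"p",p.round(4),"yaw",round(cy,2),"tilt",R[2].round(4),"F",np.round(s["ft_force"],1),"gap",round(s["finger_gap"],3),"q",np.round(s["joint_positions"],1))
    print("UNITS",d.round(3),round(-dy/5,3),"dist mm",round(np.linalg.norm(d)*25),"turn",round(dy,1))
E
python3 - <<'E'
from meas import *
from go import rows
for t in("top0","scene0"):
    im,P=load(t);z=P[...,2];b,g,r=[im[...,i] for i in range(3)]
    X,Y=P[...,0],P[...,1]
    reg=(X>.47)&(X<.67)&(Y>-.22)&(Y<.0)
    w=reg&(z>.024)&(z<.035)&(r-b>30)
    for nm,m in(("hiX",w&(X>.57)),("loX",w&(X<=.57))):
        if m.sum()>5: rect(P,m,t+" strip "+nm)
    m=reg&(z>.003)&(z<.034)
    q=P[w];print(t,w.sum(),(q.min(0)*1000).round(1),(q.max(0)*1000).round(1))
    if t=="scene0": rect(P,reg&(z>.034)&(abs(b-r)<25),"booklet")
rows(.4605,-.3905,.14,94.4)
E
```

```text
top0 strip hiX 22 rect c [637.7 -48.9] size [ 8.8 20.6] ang 68.37 mean [637.5 -49.1  30.2] zmed 29.8
top0 strip loX 43 rect c [520.8 -37.1] size [11.5 18.5] ang 88.81 mean [521.6 -36.3  30.9] zmed 30.9
top0 82 [ 504.4 -154.3   25.3] [646.5 -31.3  34.8]
scene0 strip hiX 81 rect c [643.6 -90.4] size [22.1 98.3] ang 5.79 mean [643.6 -81.3  27.6] zmed 27.3
scene0 strip loX 20 rect c [525. -34.] size [ 8.8 23.6] ang 81.04 mean [526.  -33.7  29.6] zmed 29.9
scene0 119 [ 513.3 -154.5   24. ] [650.5 -28.3  35. ]
booklet 1764 rect c [572.3 -95.5] size [100.4 143. ] ang 85.19 mean [576.1 -96.6  38.3] zmed 38.2
t 0.1 p [ 0.1654 -0.5502  0.2305] yaw 16.72 tilt [ 3.0e-04 -1.5e-03 -1.0e+00] F [0.2 0.7 0.2] gap 1.001 q [-85.1  10.4  92.1  -0.   77.6 -11.8]
UNITS [13.142 -2.717  3.628] -15.536 dist mm 348 turn 77.7
```

```bash
python3 -m inch '2 -0.4 0 -1.4;4 -0.8 0 -2.8;6 -1.2 0 -4.2;8 -1.6 0 -5.6;10 -2 0.5 -7;11.5 -2.4 1.5 -8.4;12.6 -2.6 2.5 -9.8;13.1 -2.72 3 -11.2' 85; python3 -c "
from go import rows;rows(.4605,-.3905,.14,94.4)"
```

```text
time: 0.77
position: [0.447, -0.3979, 0.167]
tool_rot: [[0.291, 0.957, 0.001], [0.957, -0.291, -0.0], [0.0, 0.001, -1.0]]
ft_force: [0.8, -0.9, -0.2]
finger_gap: 0.993
t 0.77 p [ 0.447  -0.3979  0.167 ] yaw 73.1 tilt [ 2.0e-04  1.3e-03 -1.0e+00] F [ 0.8 -0.9 -0.2] gap 0.993 q [-53.1  16.8  92.    0.1  71.1 -36.2]
UNITS [0.442 0.43  1.081] -4.26 dist mm 31 turn 21.3
```

```bash
python3 -m inch '0.15 0.15 0.3 -1.4;0.3 0.3 0.7 -2.8;0.44 0.43 1.08 -4.26;0.44 0.43 1.08 -4.26;0.44 0.43 1.08 -4.26;0.44 0.43 1.08 -4.26' 85; python3 - <<'E'
from meas import *
from go import rows
im,P=snap("wrist","w1");im=im.astype(int)
z=P[...,2];b,g,r=[im[...,i] for i in range(3)]
X,Y=P[...,0],P[...,1]
reg=(X>.38)&(X<.54)&(Y>-.44)&(Y<-.18)
rect(P,reg&(z>.07)&(z<.1)&(Y<-.34),"handle")
rect(P,reg&(z<.02)&(b>150)&(abs(b-r)<25),"lifter")
rows(.4605,-.3905,.041,94.4)
E
```

```text
time: 1.27
position: [0.4603, -0.3909, 0.1404]
tool_rot: [[-0.073, 0.997, 0.001], [0.997, 0.073, -0.0], [-0.0, 0.001, -1.0]]
ft_force: [-0.1, -0.8, 0.0]
finger_gap: 0.996
handle 2334 rect c [ 461.4 -391.4] size [19.9 43.5] ang 4.0 mean [ 461.2 -389.2   84.8] zmed 85.4
lifter 14230 rect c [ 456.5 -323.2] size [ 69.8 186.4] ang 4.31 mean [ 453.7 -285.9    4.7] zmed 4.7
t 1.32 p [ 0.4604 -0.3912  0.1407] yaw 94.21 tilt [-0.0011  0.0017 -1.    ] F [-0.6  0.  -0.2] gap 0.992 q [-51.6  19.2  92.2   0.   68.5 -55.8]
UNITS [ 3.10e-02 -1.00e-03  3.99e+00] -0.039 dist mm 100 turn 0.2
```

View pics/w1.png

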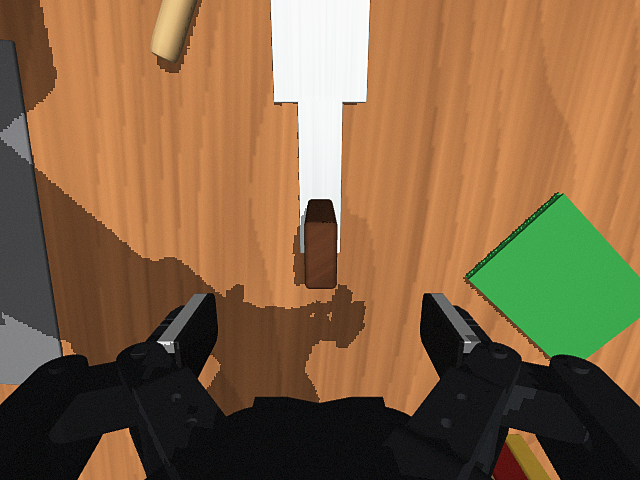

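Wrist view: the handle (320,255) stands squarely between the open fingers, with the blade straight ahead. I'll descend and grip.

```bash
python3 -m inch '0.02 0.02 1.2 0;0.02 0.02 2.4 0;0.02 0.02 3.4 0;0.02 0.02 3.99 0;0.02 0.02 3.99 0;0.02 0.02 3.99 0' && python3 -m inch '0 0 0 0;0 0 0 0;0 0 0 0;0 0 0 0;0 0 0 0;0 0 0 0;0 0 0 0;0 0 0 0' 5; python3 -m inch '0 0 0 0;0 0 0 0;0 0 -0.4 0;0 0 -0.8 0;0 0 -1.2 0;0 0 -1.6 0;0 0 -1.6 0'
python3 - <<'E'
from meas import *
from go import rows
im,P=snap("wrist","w2");im=im.astype(int)
z=P[...,2];b,g,r=[im[...,i] for i in range(3)]
X,Y=P[...,0],P[...,1]
m=(X>.38)&(X<.54)&(Y>-.36)&(Y<-.15)&(z>.02)&(b>140)&(abs(b-r)<25)
q=rect(P,m,"lifter")
A=np.c_[q[:,:2],np.ones(len(q))];print(np.linalg.lstsq(A,q[:,2],rcond=None)[0])
rows(.5,-.4,.06,94.4)
E
```

```text
time: 1.82
position: [0.4606, -0.391, 0.0411]
tool_rot: [[-0.071, 0.997, 0.001], [0.997, 0.071, -0.0], [-0.0, 0.001, -1.0]]
ft_force: [0.1, -0.0, 0.3]
finger_gap: 0.995
time: 2.48
position: [0.4609, -0.3912, 0.0418]
tool_rot: [[-0.071, 0.997, 0.002], [0.997, 0.071, -0.001], [-0.001, 0.002, -1.0]]
ft_force: [-1.0, 1.7, 5.7]
finger_gap: 0.229
time: 3.07
position: [0.4621, -0.3927, 0.0851]
tool_rot: [[-0.071, 0.997, 0.005], [0.997, 0.071, -0.005], [-0.005, 0.004, -1.0]]
ft_force: [0.2, -1.7, -1.1]
finger_gap: 0.23
lifter 20510 rect c [ 456.5 -312.8] size [69.9 96.6] ang 4.03 mean [ 455.7 -300.4   47.7] zmed 47.7
[ 0.0068719  -0.00267226  0.04378687]
t 3.12 p [ 0.4617 -0.3923  0.0839] yaw 94.1 tilt [-0.0042  0.0038 -1.    ] F [-0.3 -0.2 -1.2] gap 0.231 q [-51.6  23.5  93.9   0.   62.3 -55.7]
UNITS [-0.414  1.501  0.965] -0.061 dist mm 46 turn 0.3
```

```bash
python3 -c "
from go import rows;rows(.5492,-.3560,.084,85.4)"
```

```text
t 3.12 p [ 0.4617 -0.3923  0.0839] yaw 94.1 tilt [-0.0042  0.0038 -1.    ] F [-0.3 -0.2 -1.2] gap 0.231 q [-51.6  23.5  93.9   0.   62.3 -55.7]
UNITS [1.196 3.594 0.006] 1.739 dist mm 95 turn -8.7
```

```bash
python3 -m inch '0.2 0.6 0 0.3;0.5 1.4 0 0.7;0.8 2.3 0 1.1;1 3 0 1.5;1.15 3.4 0 1.7;1.2 3.59 0 1.74;1.2 3.59 0 1.74;1.2 3.59 0 1.74'; python3 - <<'E'
from meas import *
from go import rows
im,P=snap("wrist","w3");im=im.astype(int)
z=P[...,2];b,g,r=[im[...,i] for i in range(3)]
X,Y=P[...,0],P[...,1]
m=(X>.45)&(X<.65)&(Y>-.32)&(Y<-.155)&(z>.043)&(z<.056)&(b>130)&(abs(b-r)<25)
q=rect(P,m,"lifter")
rows(.5492,-.3560,.0565,85.4)
im,P=snap("top","t3");im=im.astype(int);z=P[...,2];b,g,r=[im[...,i] for i in range(3)];X,Y=P[...,0],P[...,1]
rect(P,(X>.47)&(X<.68)&(Y>-.17)&(Y<-.0)&(z>.034)&(z<.055)&(abs(b-r)<25)&(b<160),"booklet")
E
```

```text
time: 3.78
position: [0.5485, -0.3558, 0.0837]
tool_rot: [[0.079, 0.997, 0.003], [0.997, -0.079, -0.004], [-0.003, 0.003, -1.0]]
ft_force: [-0.9, 0.2, -1.4]
finger_gap: 0.226
lifter 20183 rect c [ 555.4 -274.4] size [93.8 70. ] ang 85.65 mean [ 556.3 -262.5   46.5] zmed 46.5
t 3.83 p [ 0.5483 -0.3561  0.0838] yaw 85.41 tilt [-0.0033  0.0035 -1.    ] F [-0.1  0.  -1.3] gap 0.223 q [-43.4  28.8  86.1  -0.   64.8 -38.8]
UNITS [0.009 0.031 1.091] 0.002 dist mm 27 turn -0.0
booklet 802 rect c [570.6 -96.9] size [ 98.8 132.2] ang 85.27 mean [ 567.6 -100.7   39. ] zmed 38.9
```

View pics/w3.png

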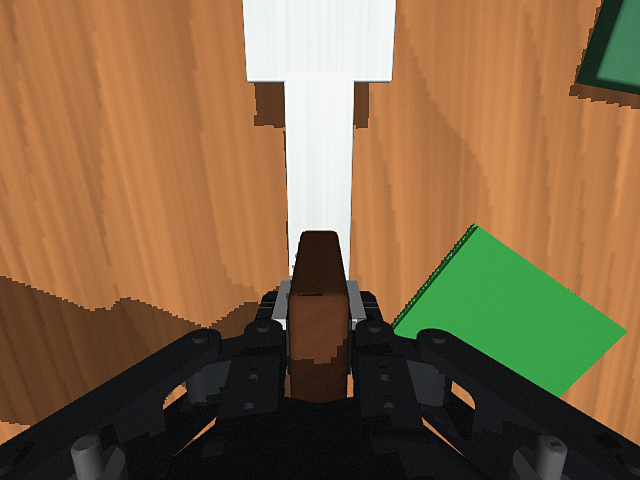

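Wrist view: the lifter is held straight, neck and blade centred near column 320. Now lower and slide in.

```bash
python3 -m inch '0 0.03 0.4 0;0 0.03 0.8 0;0 0.03 1.09 0;0.3 0.03 1.09 0;0.8 0.03 1.09 0;1.3 0.03 1.09 0;1.3 0.03 1.09 0'; python3 -c "
from go import rows;rows(.5589,-.2364,.0565,85.4)"
```

```text
time: 4.47
position: [0.5519, -0.3206, 0.0564]
tool_rot: [[0.078, 0.997, 0.003], [0.997, -0.078, -0.002], [-0.002, 0.003, -1.0]]
ft_force: [-0.0, 0.3, -1.3]
finger_gap: 0.227
t 4.47 p [ 0.5519 -0.3206  0.0564] yaw 85.5 tilt [-0.0017  0.0028 -1.    ] F [-0.   0.3 -1.3] gap 0.227 q [-40.8  29.3  89.1   0.   61.4 -36.3]
UNITS [ 3.378  0.014 -0.01 ] 0.021 dist mm 84 turn -0.1
```

```bash
python3 -m inch '0.4 0.01 0 0;1 0.01 0 0;1.6 0.01 0 0;2.2 0.01 0 0;2.8 0.01 0 0;3.2 0.01 0 0;3.38 0.01 0 0;3.38 0.01 0 0'; python3 - <<'E'
from meas import *
from go import rows
im,P=snap("top","t4");im=im.astype(int);z=P[...,2];b,g,r=[im[...,i] for i in range(3)];X,Y=P[...,0],P[...,1]
m=(X>.47)&(X<.68)&(Y>-.17)&(Y<-.0)&(z>.034)&(z<.055)&(abs(b-r)<25)&(b<160)
rect(P,m,"booklet")
rows(.5589,-.2364,.0565,85.4)
E
```

```text
time: 5.13
position: [0.559, -0.2349, 0.0563]
tool_rot: [[0.077, 0.997, 0.003], [0.997, -0.077, -0.002], [-0.002, 0.003, -1.0]]
ft_force: [-0.4, -0.5, -1.3]
finger_gap: 0.227
booklet 106 rect c [531.2 -62.9] size [26.6 59.3] ang 59.67 mean [529.1 -65.4  39. ] zmed 38.9
t 5.18 p [ 0.559  -0.2359  0.0564] yaw 85.56 tilt [-0.002  0.003 -1.   ] F [ 0.  -0.3 -1.8] gap 0.222 q [-34.1  26.   94.1  -0.   59.7 -29.6]
UNITS [-0.021 -0.004 -0.004] 0.032 dist mm 1 turn -0.2
```

View pics/t4.png

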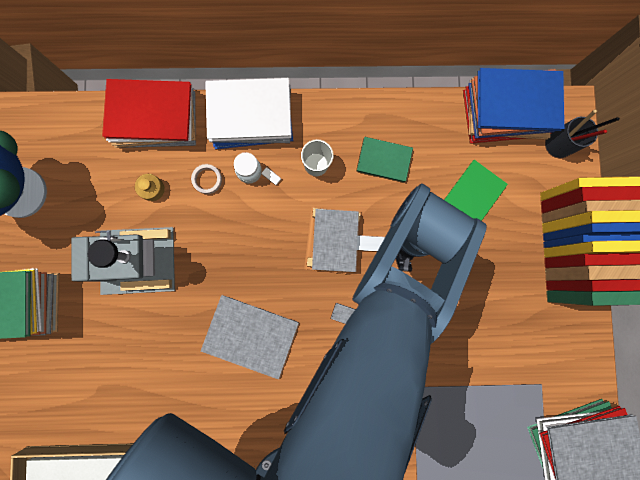

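Top view: the blade is under the booklet (neck at (372,243)), and the booklet hasn't moved. Lift gently.

```bash
python3 -m inch '0 0 -0.25 0;0 0 -0.4 0;0 0 -0.5 0;0 0 -0.6 0;0 0 -0.8 0;0 0 -1.1 0;0 0 -1.4 0;0 0 -1.6 0'; python3 - <<'E'
from meas import *
from go import rows
im,P=snap("top","t5");im=im.astype(int);z=P[...,2];b,g,r=[im[...,i] for i in range(3)];X,Y=P[...,0],P[...,1]
m=(X>.47)&(X<.68)&(Y>-.155)&(Y<-.0)&(z>.055)&(z<.1)&(abs(b-r)<25)
q=rect(P,m,"booklet")
A=np.c_[q[:,:2]-q[:,:2].mean(0),np.ones(len(q))];print(np.linalg.lstsq(A,q[:,2],rcond=None)[0])
rows(.5589,-.2364,.0965,85.4)
E
```

```text
time: 5.85
position: [0.5594, -0.2362, 0.0977]
tool_rot: [[0.077, 0.997, 0.004], [0.997, -0.077, -0.003], [-0.003, 0.004, -1.0]]
ft_force: [1.7, 0.1, -3.3]
finger_gap: 0.226
booklet 2785 rect c [ 569.7 -100.6] size [108.2 139.7] ang 85.67 mean [569.3 -97.1  68.3] zmed 68.4
[0.00712877 0.00456299 0.0683404 ]
t 5.9 p [ 0.5599 -0.2365  0.0987] yaw 85.56 tilt [-0.0034  0.0056 -1.    ] F [ 1.  -1.  -2.1] gap 0.226 q [-34.1  22.5  93.2  -0.   63.9 -29.6]
UNITS [-0.    -0.041  0.089] 0.032 dist mm 2 turn -0.2
```

```bash
python3 -c "
from go import rows;rows(.5425,.0512,.0985,91.75)"
```

```text
t 5.9 p [ 0.5599 -0.2365  0.0987] yaw 85.56 tilt [-0.0034  0.0056 -1.    ] F [ 1.  -1.  -2.1] gap 0.226 q [-34.1  22.5  93.2  -0.   63.9 -29.6]
UNITS [11.418 -1.585 -0.039] -1.238 dist mm 288 turn 6.2
```

```bash
python3 -m inch '0.15 -0.02 0 -0.02;0.5 -0.07 0 -0.05;1 -0.14 0 -0.1;1.7 -0.23 0 -0.2;2.5 -0.35 0 -0.3;3.2 -0.44 0 -0.35;3.7 -0.5 0 -0.4;3.9 -0.54 0 -0.42'; python3 -m inch '0.15 -0.02 0 -0.02;0.5 -0.07 0 -0.05;1 -0.14 0 -0.1;1.7 -0.23 0 -0.2;2.5 -0.35 0 -0.3;3.2 -0.44 0 -0.35;3.7 -0.5 0 -0.4;3.9 -0.54 0 -0.42';python3 -c "
from go import rows;rows(.5425,.0512,.0985,91.75)"
```

```text
time: 6.57
position: [0.5533, -0.1352, 0.0977]
tool_rot: [[0.038, 0.999, 0.004], [0.999, -0.038, -0.003], [-0.002, 0.004, -1.0]]
ft_force: [-0.3, -0.4, -3.4]
finger_gap: 0.228
time: 7.23
position: [0.5431, -0.0355, 0.0974]
tool_rot: [[-0.0, 1.0, 0.004], [1.0, 0.0, -0.002], [-0.002, 0.004, -1.0]]
ft_force: [-0.1, 0.1, -3.0]
finger_gap: 0.224
t 7.23 p [ 0.5431 -0.0355  0.0974] yaw 90.0 tilt [-0.0022  0.0035 -1.    ] F [-0.1  0.1 -3. ] gap 0.224 q [-1.620e+01  1.560e+01  1.027e+02 -1.000e-01  6.150e+01 -1.620e+01]
UNITS [ 3.466 -0.025 -0.052] -0.35 dist mm 87 turn 1.7
```

```bash
python3 -m inch '0.15 0 0 -0.02;0.5 0 0.05 -0.06;1 0 0.1 -0.12;1.7 0 0.2 -0.2;2.4 0 0.3 -0.28;3 0 0.35 -0.32;3.3 0 0.38 -0.35;3.45 0 0.38 -0.35'; python3 - <<'E'
from meas import *
from go import rows
im,P=snap("top","t6");im=im.astype(int);z=P[...,2];b,g,r=[im[...,i] for i in range(3)];X,Y=P[...,0],P[...,1]
m=(X>.42)&(X<.66)&(Y>.135)&(Y<.255)&(z>.048)&(z<.075)
q=rect(P,m,"booklet")
rows(.5379,.2011,.0883,91.75)
E
```

```text
time: 7.9
position: [0.5429, 0.052, 0.0873]
tool_rot: [[-0.032, 0.999, 0.003], [0.999, 0.032, -0.002], [-0.002, 0.003, -1.0]]
ft_force: [-0.6, -0.2, -2.7]
finger_gap: 0.23
booklet 1032 rect c [537.1 218.1] size [ 53.2 140.9] ang 89.77 mean [548.6 223.2  57.7] zmed 57.8
t 7.95 p [0.543  0.0519 0.0875] yaw 91.81 tilt [-0.002   0.0031 -1.    ] F [-0.1  0.4 -3.4] gap 0.227 q [-7.000e+00  1.660e+01  1.028e+02 -1.000e-01  6.040e+01 -8.700e+00]
UNITS [ 5.97  -0.016 -0.045] 0.013 dist mm 149 turn -0.1
```

View pics/t6.png

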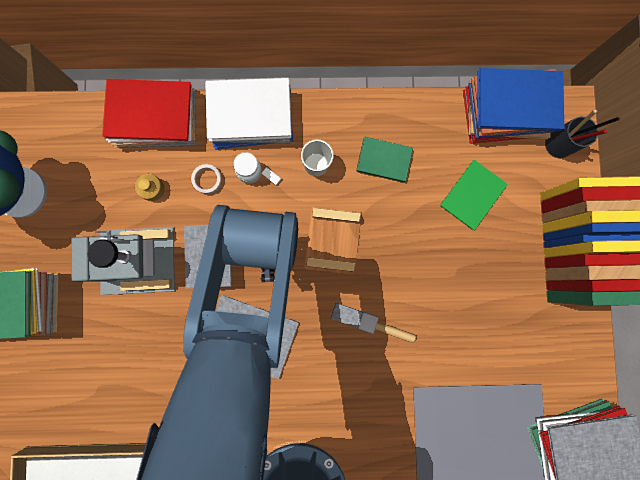

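Top view: the booklet is in front of the press (left edge at u≈185, v 225–288), and the rack is empty. Before sliding in, I'll check the arm's clearance to the knob and refine the booklet edge.

```bash
python3 - <<'E'
from meas import *
im,P=load("t6");z=P[...,2];X,Y=P[...,0],P[...,1]
a=(z>.13)&(Y<.25)&(X<.72)&(X>.3)
for lo,hi in((.13,.2),(.2,.27),(.27,.35),(.35,.5),(.5,.7)):
    m=a&(z>=lo)&(z<hi)
    if m.any(): print(lo,hi,m.sum(),"Ymax-TCP",np.nanpercentile(Y[m],99.5)-.0519)
m=(X>.45)&(X<.62)&(Y>.2)&(Y<.26)&(z>.05)&(z<.065)
# +y edge: per-x-bin max
xs=[];ys=[]
for x in np.arange(.48,.6,.005):
    k=m&(abs(X-x)<.0025)
    if k.sum()>3: xs.append(x);ys.append(Y[k].max())
print(np.polyfit(xs,ys,1),np.polyval(np.polyfit(xs,ys,1),.5375))
for y in np.arange(.215,.24,.005):
    k=m=(Y>y)&(Y<y+.005)&(z>.05)&(z<.065)&(X>.42)&(X<.66); print(round(y,3),X[k].min(),X[k].max())
E
```

```text
0.13 0.2 8092 Ymax-TCP 0.0027841162242991588
0.2 0.27 479 Ymax-TCP 0.004207258086806352
0.35 0.5 6537 Ymax-TCP 0.06448037934950769
0.5 0.7 15959 Ymax-TCP 0.08666254370182547
[0.03302624 0.22452162] 0.24227322598821005
0.215 0.48638318692743665 0.6054327933064042
0.22 0.4687216298708633 0.6054579389660231
0.225 0.4687828248826363 0.6052285969798405
0.23 0.4666848075060342 0.6054807682521302
0.235 0.46676166615039977 0.6055852094864266
```

```bash
python3 -m inch '0.15 0 0 0;0.5 0 0 0;1 0 0 0;1.6 0 0 0;2.2 0 0 0;2.7 0.01 0 0;2.95 0.02 0 0;3 0.02 0 0'; python3 -c "
from go import rows;rows(.5389,.2009,.0873,91.7)"
```

```text
time: 8.62
position: [0.541, 0.1283, 0.0873]
tool_rot: [[-0.033, 0.999, 0.003], [0.999, 0.033, -0.002], [-0.002, 0.003, -1.0]]
ft_force: [-0.8, -1.0, -2.4]
finger_gap: 0.225
t 8.62 p [0.541  0.1283 0.0873] yaw 91.9 tilt [-0.0018  0.0031 -1.    ] F [-0.8 -1.  -2.4] gap 0.225 q [ 1.200e+00  1.780e+01  1.012e+02 -1.000e-01  6.080e+01 -7.000e-01]
UNITS [ 2.905  0.013 -0.004] 0.04 dist mm 73 turn -0.2
```

```bash
python3 -m inch '0.15 0 0 0;0.5 0 0 0.02;1 0 0 0.03;1.6 0 0 0.04;2.2 0 0 0.04;2.6 0.01 0 0.04;2.85 0.01 0 0.04;2.91 0.01 0 0.04'; python3 - <<'E'
from meas import *
from go import rows
rows(.5389,.2009,.0683,91.7)
for n in("top","scene"):
    im,P=snap(n,n+"7");z=P[...,2];X,Y=P[...,0],P[...,1]
    m=(X>.44)&(X<.63)&(Y>.25)&(Y<.42)&(z>.047)&(z<.07)
    q=P[m];print(n,len(q),(q.min(0)*1000).round(1),(q.max(0)*1000).round(1))
im,P=load("scene7");c=im[120:320,340:560].astype(np.uint8);cv2.imwrite("pics/scene7c.png",cv2.resize(c,None,fx=3,fy=3,interpolation=cv2.INTER_CUBIC))
E
```

```text
time: 9.28
position: [0.5387, 0.2022, 0.0872]
tool_rot: [[-0.031, 1.0, 0.003], [1.0, 0.031, -0.002], [-0.002, 0.003, -1.0]]
ft_force: [0.4, -0.2, -3.6]
finger_gap: 0.226
t 9.28 p [0.5387 0.2022 0.0872] yaw 91.77 tilt [-0.0017  0.0031 -1.    ] F [ 0.4 -0.2 -3.6] gap 0.226 q [ 8.8 20.  98.3 -0.1 61.6  7.1]
UNITS [-0.053  0.005  0.756] 0.014 dist mm 19 turn -0.1
top 414 [464.2 291.   48.9] [505.7 352.4  62.6]
scene 841 [464.3 250.5  47. ] [609.3 419.9  70. ]
```

View pics/scene7c.png

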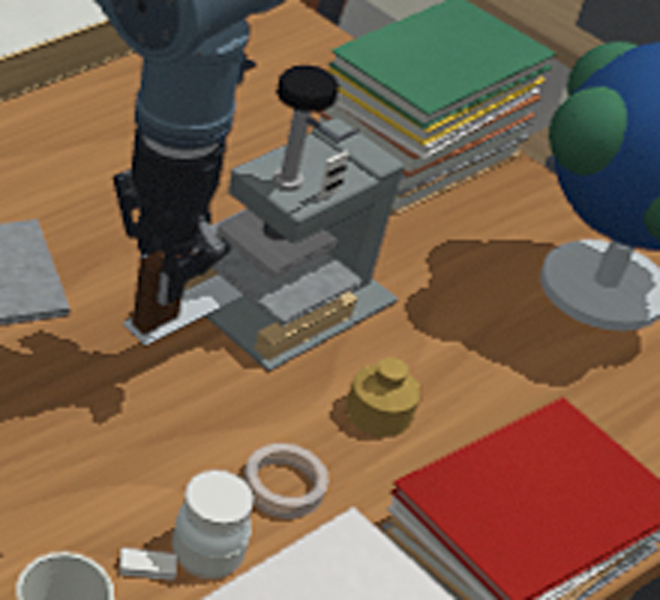

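Scene view: the booklet is under the raised pad, over the bed, and square to it. I'll lower it onto the strips.

```bash
python3 -m inch '-0.05 0 0.2 0.01;-0.05 0 0.45 0.01;-0.05 0 0.6 0.01;-0.05 0 0.7 0.01;-0.05 0 0.8 0.01;-0.05 0 0.95 0.01;-0.05 0 1.2 0.01;-0.05 0 1.2 0.01'; python3 - <<'E'
from meas import *
from go import rows
rows(.5389+.0071,.2009-.2,.0573,91.7)
im,P=snap("top","t8");z=P[...,2];X,Y=P[...,0],P[...,1]
m=(X>.44)&(X<.63)&(Y>.25)&(Y<.42)&(z>.034)&(z<.045)
q=P[m];print(len(q),(q.min(0)*1000).round(1),(q.max(0)*1000).round(1),np.median(q[:,2]))
E
```

```text
time: 10.05
position: [0.5382, 0.1997, 0.0559]
tool_rot: [[-0.029, 1.0, 0.002], [1.0, 0.029, -0.002], [-0.002, 0.001, -1.0]]
ft_force: [0.6, -0.5, -2.6]
finger_gap: 0.227
t 10.05 p [0.5382 0.1997 0.0559] yaw 91.68 tilt [-0.0022  0.0014 -1.    ] F [ 0.6 -0.5 -2.6] gap 0.227 q [ 8.6 22.6 99.  -0.2 58.3  7. ]
UNITS [-7.96   0.078 -0.037] -0.004 dist mm 199 turn 0.0
360 [464.  287.2  34.3] [503.8 340.8  43.7] 0.038546687939843505
```

```bash
python3 -m inch '-0.1 0 0 0;-0.4 0 0 0;-0.8 0.01 0 0;-1.3 0.01 0 0;-1.9 0.02 0 0;-2.6 0.02 0 0;-3.3 0.03 0 0;-4 0.04 0 0'; python3 -m inch '-0.8 0.01 0 0;-1.6 0.02 0 0;-2.4 0.02 0 0;-3.2 0.03 0 0;-4 0.04 0 0;-4.3 0.04 0 0;-4.4 0.04 0 0'; python3 - <<'E'
from meas import *
from go import rows
im,P=snap("top","t9");z=P[...,2];X,Y=P[...,0],P[...,1]
m=(X>.44)&(X<.63)&(Y>.25)&(Y<.42)&(z>.034)&(z<.045)
q=rect(P,m,"bk");print(len(q),(q.min(0)*1000).round(1),(q.max(0)*1000).round(1),np.median(q[:,2]))
# -y edge and low-x edge
e=[(x,q[abs(q[:,0]-x)<.003][:,1].min()) for x in np.arange(.468,.6,.006) if (abs(q[:,0]-x)<.003).sum()>2];print(np.round(e,4).tolist())
e=[(y,q[abs(q[:,1]-y)<.003][:,0].min()) for y in np.arange(.291,.4,.006) if (abs(q[:,1]-y)<.003).sum()>2];print(np.round(e,4).tolist())
e=[(y,q[abs(q[:,1]-y)<.003][:,0].max()) for y in np.arange(.291,.4,.006) if (abs(q[:,1]-y)<.003).sum()>2];print(np.round(e,4).tolist())
rows(.54,-.1,.07,91.7)
E
```

```text
time: 10.77
position: [0.5423, 0.0979, 0.0568]
tool_rot: [[-0.029, 1.0, 0.002], [1.0, 0.029, -0.002], [-0.002, 0.002, -1.0]]
ft_force: [0.4, -0.2, -1.5]
finger_gap: 0.229
time: 11.35
position: [0.5466, -0.0123, 0.0575]
tool_rot: [[-0.025, 1.0, 0.003], [1.0, 0.025, 0.002], [0.002, 0.003, -1.0]]
ft_force: [0.9, 13.3, 1.6]
finger_gap: 0.217
bk 1369 rect c [533.8 339.5] size [140.1 100.4] ang 1.68 mean [527.6 325.   38.4] zmed 38.3
1369 [462.6 287.7  34. ] [604.6 391.4  44.6] 0.03829149478766203
[[0.468, 0.2877], [0.474, 0.2883], [0.48, 0.2883], [0.486, 0.2885], [0.492, 0.289], [0.498, 0.2905], [0.504, 0.2896], [0.51, 0.2903], [0.516, 0.2898], [0.522, 0.2899], [0.528, 0.2891], [0.534, 0.2898], [0.54, 0.2901], [0.546, 0.2899], [0.552, 0.2899], [0.558, 0.2909], [0.564, 0.2917], [0.57, 0.2904], [0.576, 0.2914], [0.582, 0.2911], [0.588, 0.2914], [0.594, 0.2917]]
[[0.291, 0.4654], [0.297, 0.4654], [0.303, 0.4655], [0.309, 0.4657], [0.315, 0.4658], [0.321, 0.4659], [0.327, 0.466], [0.333, 0.464], [0.339, 0.464], [0.345, 0.4641], [0.351, 0.4642], [0.357, 0.4643], [0.363, 0.4644], [0.369, 0.4646], [0.375, 0.4647], [0.381, 0.4626], [0.387, 0.4627], [0.393, 0.592]]
[[0.291, 0.6045], [0.297, 0.6043], [0.303, 0.6044], [0.309, 0.6045], [0.315, 0.6046], [0.321, 0.6025], [0.327, 0.6026], [0.333, 0.6025], [0.339, 0.6027], [0.345, 0.6027], [0.351, 0.6029], [0.357, 0.6031], [0.363, 0.6032], [0.369, 0.6011], [0.375, 0.6011], [0.381, 0.6012], [0.387, 0.6013], [0.393, 0.6008]]
t 11.4 p [ 0.5466 -0.012   0.0574] yaw 91.45 tilt [ 0.0011  0.003  -1.    ] F [ 1.3  6.1 -0.4] gap 0.229 q [-1.380e+01  1.950e+01  1.032e+02  1.000e-01  5.710e+01 -1.530e+01]
UNITS [-3.51  -0.352 -0.507] -0.05 dist mm 89 turn 0.2
```

View pics/t9.png

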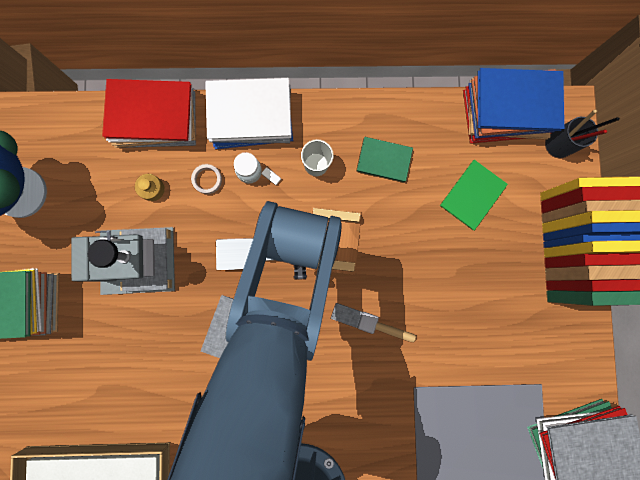

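Top view: the booklet sits on the press bed (centre 533.8, 339.5 mm, yaw 1.7°, under 2 mm off), and the lifter is out at (230,254). I'll move it 22 mm off the rack end and lower it.

```bash
python3 -m inch '0.2 0 0 0;0.5 0 0 0;0.8 0 0.1 0;0.9 0 0.25 0;0.9 0 0.4 0;0.9 0 0.5 0;0.9 0 0.57 0;0.9 0 0.62 0'; python3 -m inch '0 0 0 0;0 0 0 0;0 0 0 0'; python3 -c "
from go import rows;rows(.546,.0105,.0417,91.45)"
```

```text
time: 12.07
position: [0.546, 0.0108, 0.0431]
tool_rot: [[-0.026, 1.0, 0.002], [1.0, 0.026, 0.002], [0.002, 0.002, -1.0]]
ft_force: [-9.5, 4.4, 25.1]
finger_gap: 0.23
time: 12.32
position: [0.5463, 0.0106, 0.0433]
tool_rot: [[-0.025, 1.0, 0.002], [1.0, 0.025, 0.002], [0.001, 0.002, -1.0]]
ft_force: [-1.1, 0.4, 2.7]
finger_gap: 0.226
t 12.32 p [0.5463 0.0106 0.0433] yaw 91.46 tilt [ 0.0015  0.0022 -1.    ] F [-1.1  0.4  2.7] gap 0.226 q [-1.140e+01  2.090e+01  1.035e+02  1.000e-01  5.560e+01 -1.290e+01]
UNITS [-0.004 -0.011  0.063] 0.001 dist mm 2 turn -0.0
```

```bash
python3 -m inch '0 0 0.02 0;0 0 0.02 0;0 0 0.02 0;0 0 0 0;0 0 0 0;0 0 0 0;0 0 0 0;0 0 0 0' 85; python3 -m inch '0 0 -0.5 0;0 0 -1.5 0;0 0 -3 0;0 0 -4.5 0;0 0 -6 0;0 0 -7.5 0;0 0 -8.6 0;0 0 -9 0'; python3 - <<'E'
from meas import *
from go import rows
im,P=snap("wrist","w10");z=P[...,2];X,Y=P[...,0],P[...,1];b,r=im[...,0].astype(int),im[...,2].astype(int)
m=(X>.48)&(X<.6)&(Y>.03)&(Y<.22)&(b>150)&(abs(b-r)<25)&(z<.05)
q=rect(P,m,"lifter");A=np.c_[q[:,:2]-q[:,:2].mean(0),np.ones(len(q))];print(np.linalg.lstsq(A,q[:,2],rcond=None)[0])
print("table",np.nanmedian(z[(X>.48)&(X<.6)&(Y>.03)&(Y<.2)&(r-b>60)]))
rows(.5337,.3412,.285,91.5)
E
```

```text
time: 12.98
position: [0.5463, 0.0106, 0.0433]
tool_rot: [[-0.025, 1.0, 0.002], [1.0, 0.025, 0.002], [0.002, 0.002, -1.0]]
ft_force: [-0.3, -0.4, -0.4]
finger_gap: 0.998
time: 13.65
position: [0.5479, 0.0099, 0.275]
tool_rot: [[-0.026, 1.0, 0.011], [1.0, 0.026, -0.0], [-0.001, 0.011, -1.0]]
ft_force: [0.8, 0.0, 0.6]
finger_gap: 0.995
lifter 7800 rect c [544.  115.3] size [ 69.5 170.5] ang 1.47 mean [543.4 135.7   4.7] zmed 4.7
[-0.000279    0.00021757  0.00469556]
table 0.0007236106446376067
t 13.7 p [0.548  0.0099 0.2747] yaw 91.47 tilt [-6.000e-04  1.140e-02 -9.999e-01] F [0.8 0.1 1.4] gap 0.995 q [-11.4   4.5  93.6   0.1  81.3 -12.9]
UNITS [13.263 -0.229 -0.423] -0.007 dist mm 332 turn 0.0
```

Lifter is flat (4.7 mm blade top, no slope). Now to the knob with shut fingers.

```bash
python3 -m inch '1 0 -1 0;2.6 0 -1 0;4.2 -0.1 -1 0;5.8 -0.1 -1 0;7.4 -0.1 -1 0;9 -0.1 -1 0;10.6 -0.2 -1 0;12 -0.2 -0.9 0' 0; python3 -m inch '0.4 0 0 0;0.9 0 0 0;1.2 0 0 0;1.2 0 0 0;1.2 0 0 0'; python3 -c "
from go import rows;rows(.5337,.3412,.262,91.5)"
```

```text
time: 14.37
position: [0.5337, 0.3121, 0.2956]
tool_rot: [[-0.026, 1.0, 0.01], [1.0, 0.026, -0.001], [-0.001, 0.009, -1.0]]
ft_force: [0.7, -0.5, 0.7]
finger_gap: 0.0
time: 14.78
position: [0.5332, 0.3411, 0.2953]
tool_rot: [[-0.026, 1.0, 0.009], [1.0, 0.026, -0.001], [-0.002, 0.009, -1.0]]
ft_force: [-0.6, -0.5, 0.5]
finger_gap: 0.003
t 14.78 p [0.5332 0.3411 0.2953] yaw 91.47 tilt [-0.0015  0.0091 -1.    ] F [-0.6 -0.5  0.5] gap 0.003 q [22.  14.9 79.3 -0.3 85.4 20.6]
UNITS [0.006 0.01  1.332] -0.005 dist mm 33 turn 0.0
```

```bash
python3 -m inch '0 0 0.5 0;0 0 1 0;0 0 1.3 0;0 0 1.6 0;0 0 1.8 0;0 0 2 0;0 0 2.2 0;0 0 2.2 0'; python3 -m inch '0 0 0.2 0;0 0 0.4 0;0 0 0.5 0;0 0 0.6 0;0 0 0.7 0;0 0 0.8 0;0 0 0.9 0;0 0 0.9 0'; python3 -c "
from go import rows;rows(.5337,.3412,.207,91.5)"
```

```text
time: 15.45
position: [0.5338, 0.3408, 0.2396]
tool_rot: [[-0.026, 1.0, 0.009], [1.0, 0.026, -0.002], [-0.002, 0.009, -1.0]]
ft_force: [-0.7, -2.3, 4.2]
finger_gap: 0.003
time: 16.12
position: [0.5343, 0.3412, 0.2177]
tool_rot: [[-0.026, 1.0, 0.01], [1.0, 0.026, -0.001], [-0.001, 0.01, -1.0]]
ft_force: [-1.5, -0.9, 7.8]
finger_gap: -0.0
t 16.12 p [0.5343 0.3412 0.2177] yaw 91.48 tilt [-0.0011  0.0103 -0.9999] F [-1.5 -0.9  7.8] gap -0.0 q [22.  18.1 84.3 -0.3 77.1 20.6]
UNITS [ 0.001 -0.029  0.428] -0.004 dist mm 11 turn 0.0
```

```bash
python3 -m inch '0 -0.02 0.1 0;0 -0.02 0.2 0;0 -0.02 0.3 0;0 -0.02 0.38 0;0 -0.02 0.43 0;0 -0.02 0.43 0;0 -0.02 0.43 0;0 -0.02 0.43 0'; python3 - <<'E'
from meas import *
from go import rows
rows(.5337,.3412,.207,91.5)
im,P=snap("top","t11");z=P[...,2];X,Y=P[...,0],P[...,1]
m=(X>.44)&(X<.63)&(Y>.25)&(Y<.42)&(z>.034)&(z<.045);rect(P,m,"bk")
im,P=snap("scene","s11");c=im[130:270,380:500];cv2.imwrite("pics/s11c.png",cv2.resize(c,None,fx=4,fy=4,interpolation=cv2.INTER_CUBIC))
rows(.5337,.3412,.207,91.5)
E
```

```text
time: 16.78
position: [0.5344, 0.3412, 0.2095]
tool_rot: [[-0.026, 1.0, 0.012], [1.0, 0.026, -0.001], [-0.001, 0.012, -1.0]]
ft_force: [-4.5, -4.7, 15.1]
finger_gap: 0.0
t 16.78 p [0.5344 0.3412 0.2095] yaw 91.49 tilt [-0.001   0.0123 -0.9999] F [-4.5 -4.7 15.1] gap 0.0 q [22.  18.4 84.8 -0.3 76.1 20.6]
UNITS [ 0.    -0.028  0.099] -0.002 dist mm 3 turn 0.0
bk 1193 rect c [534.  339.5] size [140.3 100.9] ang 1.73 mean [527.2 327.3  38.4] zmed 38.4
t 16.88 p [0.5344 0.3412 0.2095] yaw 91.49 tilt [-9.000e-04  1.230e-02 -9.999e-01] F [-5.8 -3.2 13.7] gap 0.004 q [22.  18.4 84.8 -0.3 76.2 20.6]
UNITS [-0.001 -0.028  0.1  ] -0.002 dist mm 3 turn 0.0
```

View pics/s11c.png

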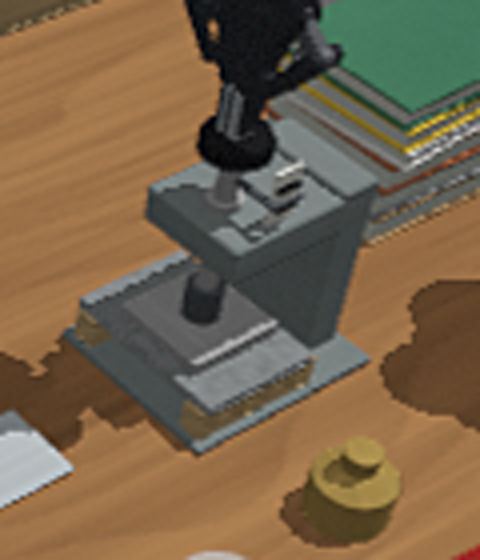

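The pad bears on the booklet and the travel is about 50.5 mm. The arm gives a little under load, so I'll push about 2.5 mm further.

```bash
python3 -m inch '0 -0.02 0.12 0;0 -0.02 0.18 0;0 -0.02 0.22 0;0 -0.02 0.22 0;0 -0.02 0.22 0;0 -0.02 0.22 0'; python3 -c "
from go import rows;rows(.5337,.3412,.207,91.5)"
```

```text
time: 17.38
position: [0.5344, 0.3412, 0.2069]
tool_rot: [[-0.026, 1.0, 0.014], [1.0, 0.026, -0.0], [-0.001, 0.014, -1.0]]
ft_force: [-7.3, -4.9, 16.5]
finger_gap: -0.002
t 17.38 p [0.5344 0.3412 0.2069] yaw 91.5 tilt [-8.000e-04  1.450e-02 -9.999e-01] F [-7.3 -4.9 16.5] gap -0.002 q [22.  18.5 85.  -0.3 75.7 20.6]
UNITS [-0.001 -0.029 -0.003] 0.001 dist mm 1 turn -0.0
```

```bash
python3 - <<'E'
from meas import *
from go import rows
im,P=snap("top","t12");z=P[...,2];X,Y=P[...,0],P[...,1]
m=(X>.44)&(X<.63)&(Y>.25)&(Y<.42)&(z>.034)&(z<.045);rect(P,m,"bk")
im,P=snap("scene","s12");a=cv2.resize(im[140:260,380:500],(560,560),interpolation=cv2.INTER_CUBIC)
cv2.imwrite("pics/s12c.png",a)
i0,_=load("scene0");d=abs(im.astype(int)-i0).max(2)>40
for n,(u0,u1,v0,v1) in dict(jar=(398,428,278,312),eraser=(380,400,300,315),tape=(418,452,266,294),cup=(344,380,304,348),weight=(454,482,240,266),green=(160,226,358,424),small=(270,332,348,396),brush=(240,280,240,262)).items(): print(n,d[v0:v1,u0:u1].mean().round(3))
X,Y,z=P[...,0],P[...,1],P[...,2]
rows(.5337,.3412,.207,91.5)
E
```

```text
bk 1198 rect c [533.9 340.7] size [140.1 103.6] ang 1.77 mean [527.3 327.4  38.4] zmed 38.3
jar 0.0
eraser 0.0
tape 0.0
cup 0.0
weight 0.0
green 0.0
small 0.0
brush 0.0
t 17.48 p [0.5344 0.3412 0.207 ] yaw 91.5 tilt [-8.000e-04  1.460e-02 -9.999e-01] F [-5.5 -5.2 17.1] gap 0.001 q [22.  18.5 85.  -0.3 75.7 20.6]
UNITS [-0.001 -0.03  -0.001] 0.0 dist mm 1 turn -0.0
```

View pics/s12c.png

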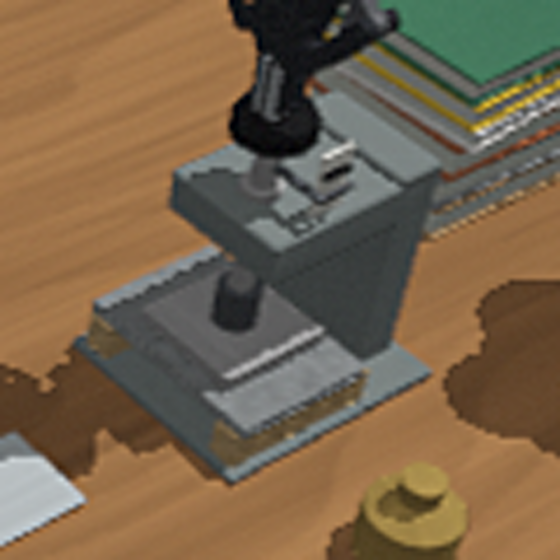

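The pad is down flat on the squared booklet and the knob is held at 53 mm. The pointer is hidden or blurred among the tabs near (335,175), so I'm relying on the height and force readings.

```bash
python3 -c "
from plant import env;print(env.sign_off())"
```

```text
the job is handed in; nothing more can be done
None
```

The job is handed in at about 17.5 s of robot time, with the gripper still holding the knob down.

- **Booklet:** it went from the rack to the press bed on the lifter's blade, and the gripper never touched it. The last check put its centre at about (533.9, 340.7) mm and its yaw at 1.8°. The bed centre is about (533.6, 341.2) mm with yaw 1.75°, so it is within 2 mm and square.
- **Lifter:** it lies flat on the table, blade top 4.7 mm high with no slope. Its tip is about 7 cm short of the press.
- **Press:** the gripper tip is at 0.207 m, which is 53 mm of travel. The upward force is about 17 N, close to the expected 16 N with the pad on the booklet.
- **Other things:** the picture comparison showed no change for the jar, eraser, tape, cup, weight, small book, brush head and the green booklet. The larger grey booklet was not in that comparison.

**Less certain points:**
- The picture was too coarse to read the pointer between the tabs, so its position rests on the height and force.
- A brief 13 N sideways reading came as the lifter stopped near the rack. I took it as braking, but it could have been a light touch on the rack.
- A brief 25 N reading came as the lifter met the table.
- About 9 N of sideways load remained on the knob at the end.

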